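# Square a heel piece in the bench stop and lay it on the upturned shoe's heel

## Robot

A 6-joint arm with a two-finger parallel gripper is mounted at the origin on the work surface. World frame = base frame: x ahead of the robot, y to its left, z up, the work surface at z = 0. Lengths are in mm, angles in rad, forces in N, time in s.
With the tool pointing down it reaches from about 300 to 775 mm from the base axis. Payload 14.6 kg.
Tool frame: the origin (TCP) lies on the centre line of the jaws, within the pads' length; the fingertips stand 19 mm ahead of it and the grasp point (between the pads) is the TCP (bot.tip_reach is the distance from the TCP to the fingertips, in mm); z points along the fingers, y is the line along which they close (so a half turn about z gives the same grasp; the last joint's range is limited). The gripper opens to 85 mm and grips with 20 to 120 N. Pads are 22 mm wide; open, the fingers measure 114 mm over their backs; the gripper's body (76 mm by 85 mm) begins 54 mm behind the grasp point. The pads swing forward as they close: fully open they stand 13 mm farther back than shut.
Start: joints at [-1.262, 0.3, 1.521, -0, 1.321, -0.067], TCP at [201.852, -511.61, 213.681] pointing down, gripper open.
Joint ranges: [-3.03, 3.03], [-0.79, 2.21], [0.23, 2.52], [-1.04, 4.18], [0, 3.07], [-2.55, 2.55]. Speed limits (rad/s): [2.22, 2.22, 2.57, 3.14, 3.14, 3.14].

## Interface

Orientations are given as a unit quaternion [w, x, y, z].
In Python, from rig import bot gives the robot as it stands. Calls block until the motion is done:
- bot.move_to(position, orientation): joint-space move of the TCP to a pose.
- bot.servo_line(position, attitude=None, speed=150, until_force=None): straight line of the TCP; attitude=None keeps the orientation; speed is the mean speed in mm/s. With until_force (N) it stops when the force on the tool has changed by that much, and returns True; else False.
- bot.move_joints(angles): joint-space move.
- bot.move_gripper(opening, grip_force=None): finger opening in mm; grip_force is the grip in N (None keeps the last); returns when the fingers have stopped.
- bot.dwell(seconds).
- bot.ik(position, orientation): joint angles nearest the present ones, or None.
- bot.read_state(): the state.
- bot.read_camera(name): name is "scene" or "top" or "wrist"; returns a dict with "image" (420x560x3 uint8, blue, green, red), "depth" (420x560 float32, mm along the optical axis (not along the pixel's ray), 0 where there is no reading), "fovy" (degrees; the focal length in pixels is half the picture's height over the tangent of half this angle, whatever the lens; pixels are square), "cx", "cy" (the principal point, pixels), "k1" (the pictures are not rectified: a ray, as slopes to the right and down, at radius r is drawn at 1 + k1 r^2 times it, then the intrinsics apply), "eye" and "attitude" of the camera in the world; the wrist camera has in their place "mount" (4x4, takes a point from camera to tool coordinates, whose origin is the TCP and whose axes are the flange's). Camera axes: x right, y down, z forward; pixel columns grow to the right and rows downward; lengths in mm; the calibration is good to about 2 mm. A picture is of the moment at which its call begins: read the wrist's pose just before it.
A pose or a line that the arm cannot do raises bot.MotionError and nothing moves.
- bot.finish_job(): hands the job in; it is judged then, once.
The state is a dict: "clock": time; "joint_positions": joint angles; "qvel": joint speeds; "effort": joint torques, N m; "ee_pos": TCP position; "tool_rot": TCP orientation; "ft_force": force on the tool from outside, world axes, zero at the start; "moment": the same for the moment, N m; "grip_width": finger opening in mm; "grip_force": force on a finger pad.
Only numpy, scipy, OpenCV 4.12 (cv2) and the standard library are available. Lean on these libraries where they do the work, as an engineer would, in place of code of your own. Each camera call takes 0.05 s, during which the arm holds its last target. There are 200 camera calls.

## Task

Slide the loose D-shaped heel piece over the bench into the steel corner stop, so that its straight front edge lies flush against the long wall and its straight side touches the short wall, and let go of it there. Then pick it up and lay it flat on the heel of the upturned shoe, round end over round end, flush with the heel all round. Do not disturb the tin, hammer or brush.

Things in the scene. Friction and masses are not known exactly. Their poses are not given: they have to be found in the camera images.
- lift_center (a point): Centre, half-way up, of the heel piece: a loose flat tan leatherboard plate, 8 mm thick, 78 mm long (x), 54 mm wide (y), about 50 g, D-shaped: straight front edge at x = +39 mm over the full width, sides at y = +-27 mm straight from x = -12 to +39 mm, back a half circle of 27 mm radius about x = -12 mm. z is up.
- lift_back (a point): Hindmost point of the heel piece's round end, 39 mm from its centre along its -x, half-way up.
- stop_corner (a point): Inner corner, at bench height, of the fixed steel corner stop on the bench. Long wall: plane x = 0, from y = -70 to +8 mm. Short wall: plane y = 0, from x = -20 to 0. Walls are 12 mm high and 8 mm thick, lying behind those planes (+x, +y); a 3 mm thick foot reaches 38 mm behind the long wall. The pocket is x < 0, y < 0; its floor is the bench.
- stop_home (a point): Fixed point of the stop, same axes, at x = -39, y = -27, z = 4 mm from the corner: the heel piece's centre lies here when it is home, its straight front (+x) on the long wall and its +y side on the short wall. The short wall then ends 19 mm ahead of the piece's centre, so fingers can grip both sides at the centre.
- heel_seat (a point): Centre of the flat top of the upturned black shoe's heel, about 150 mm above the bench; the shoe is fixed sole up on an iron last stand. The heel has the heel piece's D outline, 78 by 54 mm, in the same axes: straight front at +x (towards the toe), round back at -x, z up. The sole ahead of it is lower; the toe ends 227 mm ahead of this point.
- heel_seat_back (a point): Hindmost point of the shoe heel's round end, on its top, 39 mm from the heel's centre along its -x.
- tin: Closed metal tin, 72 mm wide and 85 mm high, standing loose on the bench; origin at the centre of its underside. Leave alone.
- hammer: Hammer lying loose on the bench, 260 mm long along its x, handle to -x. Leave alone.
- brush: Brush lying loose on the bench, 200 mm long along its x, handle to -x. Leave alone.
Not all that is in view belongs to the job. There is more than one size of the part that bears stop_corner; the job needs the middle-sized. Of the things that look like the part that bears lift_center, the middle-sized one is meant.

How it is judged:
By the outcome, as a careful person would: the job done as asked, in the order asked, and still so for the second after the job is handed in, with the robot touching nothing.
It also fails if it takes over 72 s, if anything falls off the work surface, if the arm or the gripper's body presses on something with over 40 N, if the wrist force passes 120 N, or if a joint passes its speed limit or range.

## Working session

There is one attempt and no reset: what is moved stays moved. The work goes in short steps, each a Python script; the robot and the scene stay as the last script left them, time stands still between calls to the robot, and variables do not carry over. Pictures are saved under pics/ and viewed, at most 11 in all, crops included, and the job is handed in when it is done.

```bash
mkdir -p pics; ls
cat > h.py <<'E'
import numpy as np, cv2
from scipy.spatial.transform import Rotation as R
from rig import bot
def q2R(q): return R.from_quat([q[1],q[2],q[3],q[0]])
def R2q(r):
    x=r.as_quat(); return [float(x[3]),float(x[0]),float(x[1]),float(x[2])]
def shot(name):
    s=bot.read_state(); c=bot.read_camera(name)
    if name=="wrist":
        T=np.eye(4);T[:3,:3]=q2R(s["tool_rot"]).as_matrix();T[:3,3]=s["ee_pos"]
        c["T"]=T@np.array(c["mount"])
    else:
        T=np.eye(4);T[:3,:3]=q2R(c["attitude"]).as_matrix();T[:3,3]=c["eye"];c["T"]=T
    return c
def K(c):
    h=c["image"].shape[0]; f=h/2/np.tan(np.radians(c["fovy"])/2)
    return np.array([[f,0,c["cx"]],[0,f,c["cy"]],[0,0,1.]]), np.array([c["k1"],0,0,0,0.])
def rays(c,px):
    k,d=K(c); u=cv2.undistortPoints(np.array(px,float).reshape(-1,1,2),k,d).reshape(-1,2)
    return np.c_[u,np.ones(len(u))]
def onplane(c,px,z):
    r=rays(c,px)@c["T"][:3,:3].T; e=c["T"][:3,3]
    return e+r*((z-e[2])/r[:,2])[:,None]
def cloud(c):
    h,w=c["depth"].shape; g=np.stack(np.meshgrid(np.arange(w),np.arange(h)),-1).reshape(-1,2)
    return ((rays(c,g)*c["depth"].reshape(-1,1))@c["T"][:3,:3].T+c["T"][:3,3]).reshape(h,w,3)
def proj(c,P):
    k,d=K(c); T=np.linalg.inv(c["T"]); return cv2.projectPoints(np.array(P,float).reshape(-1,1,3),cv2.Rodrigues(T[:3,:3])[0],T[:3,3],k,d)[0].reshape(-1,2)
def down(yaw): return R2q(R.from_euler('z',yaw)*R.from_euler('x',np.pi))
E
python3 - <<'E'
from h import *
import pickle
for n in ("scene","top"):
    c=shot(n); cv2.imwrite(f"pics/{n}0.png",c["image"]); pickle.dump(c,open(f"{n}0.pkl","wb")); print(n,c["eye"],c["fovy"])
s=bot.read_state(); print(s["clock"],s["tool_rot"],q2R(s["tool_rot"]).as_matrix().round(3),bot.tip_reach)
E
```

```text
pics
scene [1323.4020889  -419.53231583 1416.29247507] 44.254767080625996
top [ 425.83954323  -30.68465108 1382.9622843 ] 56.25621479191837
0.1 [-5.64061110e-04  9.82397552e-01  1.86801298e-01 -8.36729611e-05] [[ 0.93   0.367 -0.   ]
 [ 0.367 -0.93   0.001]
 [ 0.    -0.001 -1.   ]] 19.0
```

View pics/top0.png

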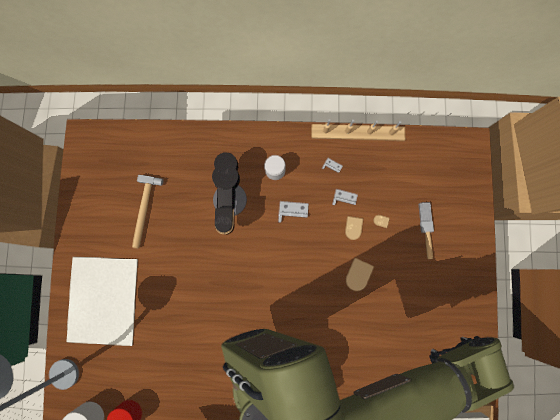

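View pics/scene0.png

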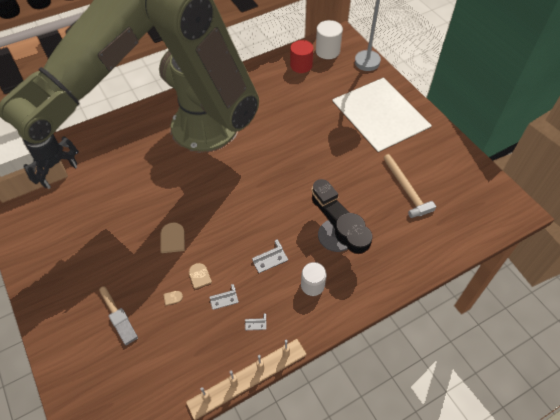

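Run:
```python
from h import *
import pickle
c=pickle.load(open("top0.pkl","rb")); im=c["image"]
cv2.imwrite("pics/top_crop.png",cv2.resize(im[140:300,195:405],None,fx=3.8,fy=3.75,interpolation=cv2.INTER_CUBIC))
for p in [(381,221),(353,228),(359,274),(332,164),(345,197),(293,210)]: print(p,onplane(c,[p],6)[0].round(),cloud(c)[p[1],p[0]].round())
C=cloud(c)
print(C[225,224],C[165,226],C[218,224])
```

```text
(381, 221) [ 587. -383.    6.] [ 587. -383.    5.]
(353, 228) [ 560. -283.    6.] [ 560. -283.    4.]
(359, 274) [ 400. -304.    6.] [ 400. -303.   14.]
(332, 164) [ 790. -208.    6.] [ 793. -209.   -6.]
(345, 197) [ 670. -255.    6.] [ 670. -255.    6.]
(293, 210) [619. -70.   6.] [620. -71.   1.]
[545.91497187 150.77833423 150.16662251] [743.04958884 154.151746   140.41387908] [568.22990103 151.77038958 149.74299875]
```

View pics/top_crop.png

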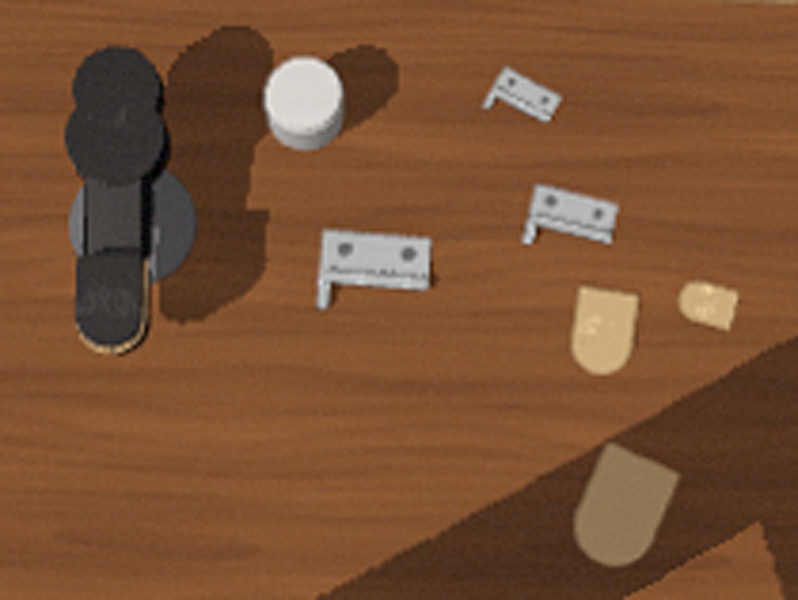

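```bash
cat >> h.py <<'E'
def look(target,h,yaw,name):
    import pickle
    M=np.array(bot.read_camera("wrist")["mount"]); q=down(yaw); r=q2R(q).as_matrix()
    d=r@M[:3,2]; e=r@M[:3,3]; d=d/-d[2]
    p=np.array(target,float)-d*h-e
    print("tcp",p.round(),"axis",d.round(2),"off",e.round())
    bot.move_to([float(v) for v in p],q)
    c=shot("wrist"); pickle.dump(c,open(name+".pkl","wb")); cv2.imwrite(f"pics/{name}.png",cv2.resize(c["image"],(800,600),interpolation=cv2.INTER_CUBIC))
    print(bot.read_state()["clock"]); return c
E
python3 - <<'E'
from h import *
for h in (330,300,260):
    try: look([610,-270,5],h,0,"w1"); break
    except bot.MotionError as e: print(e)
E
```

```text
tcp [ 635. -271.  175.] axis [-0.28 -0.   -1.  ] off [ 67.   1. 160.]
2.0083
```

View pics/w1.png

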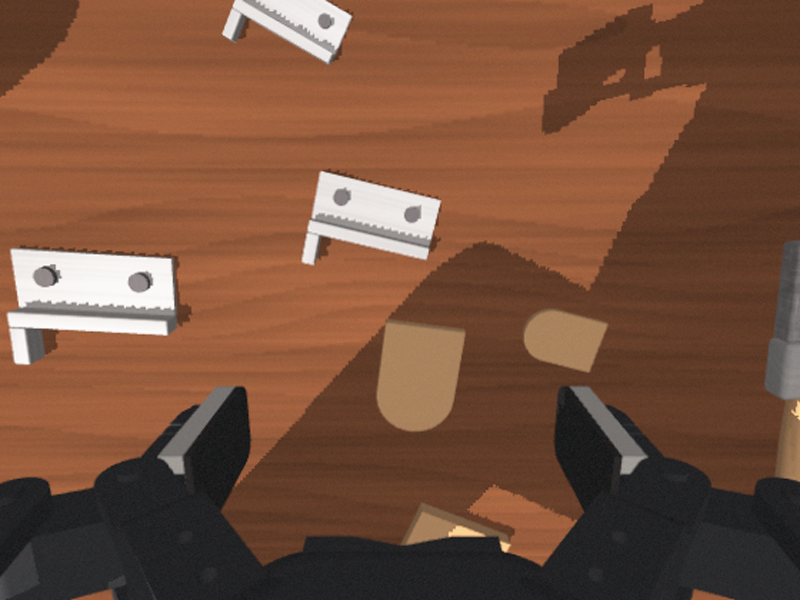

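Run:
```python
from h import *
import pickle
c=pickle.load(open("w1.pkl","rb")); im=c["image"]
# crop x 205..335, y 110..207 (x6) stop ; piece
a=cv2.resize(im[110:196,200:315],None,fx=6.9565,fy=6.9565,interpolation=cv2.INTER_CUBIC)
cv2.imwrite("pics/w1s.png",a)
hsv=cv2.cvtColor(im,cv2.COLOR_BGR2HSV)
print(hsv[260,290],hsv[300,300],hsv[215,265],hsv[250,340])
m=cv2.inRange(im,im[260,290].astype(int)-30,im[260,290].astype(int)+30)
n,l,st,ce=cv2.connectedComponentsWithStats(m); i=l[260,290]; print(st[i],ce[i])
cn=max(cv2.findContours((l==i).astype(np.uint8),0,cv2.CHAIN_APPROX_NONE)[0],key=len).reshape(-1,2)
P=onplane(c,cn,8)[:,:2].astype(np.float32)
r=cv2.minAreaRect(P); print(r, cv2.boxPoints(r).round(1).tolist())
```

```text
[ 15 117 170] [ 12 132 126] [ 10 151 160] [ 10 146  96]
[ 172  221  154   81 4623] [280.7605451  256.56045858]
((566.3162841796875, -237.0772247314453), (146.7792205810547, 79.34136962890625), 78.98239135742188) [[513.4000244140625, -301.5], [591.2000122070312, -316.70001220703125], [619.2999877929688, -172.60000610351562], [541.4000244140625, -157.5]]
```

View pics/w1s.png

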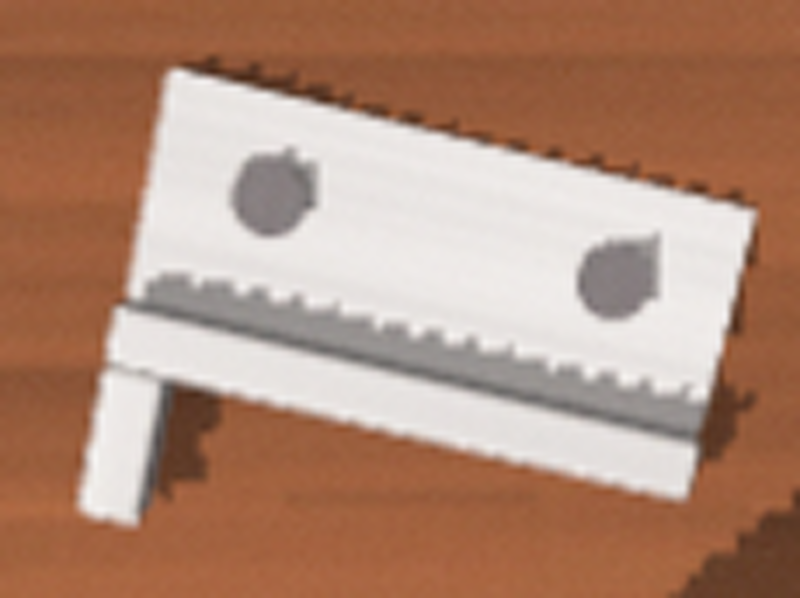

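```bash
cat >> h.py <<'E'
def fit(model,world):
    """2D rigid: world = Rot*model + t"""
    a=np.array(model,float);b=np.array(world,float)[:,:2];am=a.mean(0);bm=b.mean(0)
    za=(a-am)@[1,1j];zb=(b-bm)@[1,1j];z=(zb*za.conj()).sum();yaw=np.angle(z)
    t=bm-rot(yaw)@am; return t,yaw,np.linalg.norm(a@rot(yaw).T+t-b,axis=1)
def rot(y): return np.array([[np.cos(y),-np.sin(y)],[np.sin(y),np.cos(y)]])
def unz(px,s,off=(0,0)): return (np.array(px,float)+.5)/s-.5+np.array(off)
E
python3 - <<'E'
from h import *
import pickle
c=pickle.load(open("w1.pkl","rb"))
W=onplane(c,unz([(166,381),(686,499),(106,366),(137,524),(79,512),(118,304),(697,438)],6.9565,(200,110)),12)
t,y,e=fit([(0,0),(0,-70),(0,8),(-20,0),(-20,8),(8,8),(8,-70)],W); print("stop",t,np.degrees(y),e.round(1),"home",t+rot(y)@[-39,-27])
W=onplane(c,unz([(388,321),(466,331),(414,432)],1/0.7),8)
t,y,e=fit([(39,27),(39,-27),(-39,0)],W); print("piece",t,np.degrees(y),e.round(1))
E
```

```text
stop [ 658.04579663 -219.10846412] -13.06077443697576 [0.4 0.4 0.4 0.3 0.3 0.5 0.9] home [ 613.95311092 -236.59660486]
piece [ 556.74620115 -283.95275026] -6.462380170506391 [1.2 0.7 1.1]
```

Run:
```python
from h import *
p=[556.7,-284.0]; q=down(np.radians(-6.5))
bot.move_gripper(68)
bot.move_to(p+[60.],q)
bot.servo_line(p+[30.],speed=80)
r=bot.servo_line(p+[10.],speed=20,until_force=4)
s=bot.read_state(); z=s["ee_pos"][2]; print(r,s["ee_pos"],s["ft_force"],s["grip_width"],s["clock"])
bot.servo_line(p+[z+3.0],speed=30)
bot.move_gripper(50,grip_force=20)
s=bot.read_state(); print(s["ee_pos"],s["ft_force"],s["grip_width"],s["grip_force"],s["clock"])
c=shot("wrist"); import pickle; pickle.dump(c,open("w2.pkl","wb")); cv2.imwrite("pics/w2.png",cv2.resize(c["image"],(800,600),interpolation=cv2.INTER_CUBIC))
```

```text
False [ 556.76613748 -284.06924795   10.16165833] [ 0.25411456  1.31327297 -0.55978548] 67.93501786483932 4.625
[ 556.66391152 -283.98950461   13.10940035] [-0.07247376  0.11107578 -0.41631574] 49.932890939302595 0.0 5.2
```

View pics/w2.png

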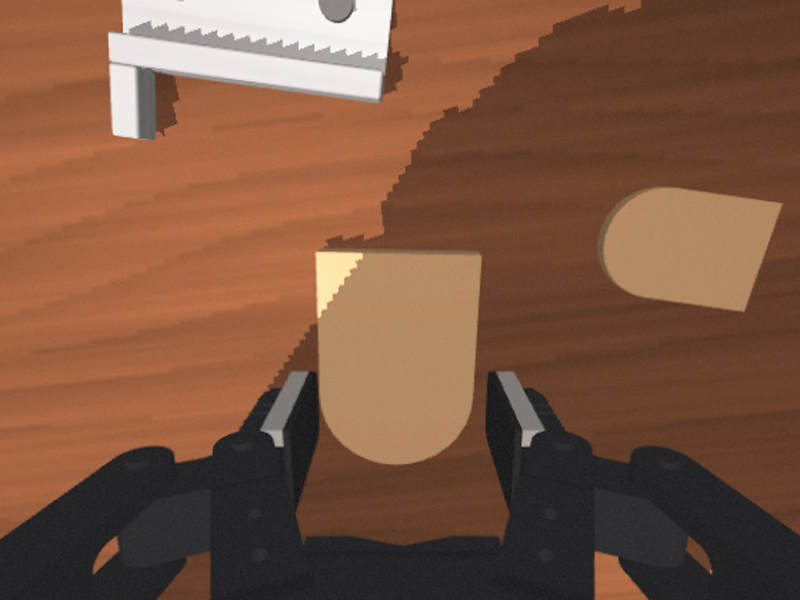

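Run:
```python
from h import *
import pickle
c=pickle.load(open("w2.pkl","rb"))
T=c["T"]@np.linalg.inv(np.array(c["mount"]))
for dz in (19,10,5,0,-5,-10):
  P=[(T@[11,s*25,dz,1])[:3] for s in (1,-1)]; print(dz,(proj(c,P)/0.7).round().tolist())
W=onplane(c,unz([(316,251),(481,254),(397,465)],1/.7),8)
t,y,e=fit([(39,27),(39,-27),(-39,0)],W); print("piece",t,np.degrees(y),e.round(1))
print(np.linalg.norm(W[0]-W[1]),bot.read_state()["grip_width"],bot.read_state()["ee_pos"])
```

```text
19 [[471.0, 321.0], [334.0, 321.0]]
10 [[474.0, 329.0], [331.0, 329.0]]
5 [[476.0, 334.0], [329.0, 334.0]]
0 [[478.0, 338.0], [327.0, 338.0]]
-5 [[481.0, 344.0], [325.0, 344.0]]
-10 [[483.0, 349.0], [322.0, 349.0]]
piece [ 556.57062338 -282.19903225] -7.149803561237958 [0.3 0.2 0.3]
53.657458714133995 50.137420406225736 [ 556.68588491 -284.00354452   13.12398601]
```

Run:
```python
from h import *
import pickle
for n,pts in (("w2",[(305,376),(312,400),(295,400),(275,438),(505,376),(490,400),(500,430),(512,400),(400,350),(400,300),(200,100),(130,200)]),("w1",[(235,392),(200,430),(245,420),(400,350)])):
    c=pickle.load(open(n+".pkl","rb")); C=cloud(c); T=c["T"]@np.linalg.inv(np.array(c["mount"]))
    print(T[:3,3])
    for p in pts:
        u,v=[int(round(a*.7)) for a in p]; w=C[v,u]; t=np.linalg.inv(T)@np.r_[w,1]; print(p,"world",w.round(),"tool",t[:3].round(1),c["depth"][v,u].round(1))
print(np.array(c["mount"]).round(3))
```

```text
[ 556.66391152 -283.98950461   13.10940035]
(305, 376) world [ 569. -258.   40.] tool [  9.4 -27.2 -26.9] 143.5
(312, 400) world [ 564. -260.   44.] tool [  4.1 -25.1 -31.3] 140.7
(295, 400) world [ 570. -258.   56.] tool [  9.9 -27.1 -43.2] 127.7
(275, 438) world [ 568. -256.   71.] tool [  7.9 -28.6 -58.1] 113.9
(505, 376) world [ 563. -314.   41.] tool [  9.7  28.7 -27.7] 142.7
(490, 400) world [ 556. -309.   40.] tool [  2.   24.8 -27. ] 145.5
(500, 430) world [ 555. -309.   56.] tool [  1.2  24.7 -42.5] 130.8
(512, 400) world [ 563. -312.   56.] tool [  9.7  27.1 -42.8] 128.2
(400, 350) world [ 562. -284.    8.] tool [ 4.9 -0.9  5.3] 175.8
(400, 300) world [ 579. -286.    7.] tool [22.5 -0.9  6. ] 171.8
(200, 100) world [ 649. -230.   -2.] tool [ 85.6 -64.   14.7] 163.1
(130, 200) world [ 621. -201.   -1.] tool [ 54.6 -90.1  14. ] 170.7
[ 634.50018472 -271.64182989  175.28851685]
(235, 392) world [ 644. -228.  213.] tool [  9.8 -43.7 -37.9] 132.8
(200, 430) world [ 644. -226.  233.] tool [  9.7 -45.2 -57.4] 114.1
(245, 420) world [ 634. -229.  208.] tool [ -0.9 -43.1 -33. ] 140.4
(400, 350) world [ 578. -270.    7.] tool [-56.1  -1.5 168.1] 349.0
[[ 0.00000e+00 -9.63000e-01 -2.69000e-01  6.69420e+01]
 [ 1.00000e+00  0.00000e+00  1.00000e-03 -5.10000e-01]
 [-1.00000e-03 -2.69000e-01  9.63000e-01 -1.59908e+02]
 [ 0.00000e+00  0.00000e+00  0.00000e+00  1.00000e+00]]
```

Run:
```python
from h import *
p=[556.6,-282.5]; q=down(np.radians(-7.1))
bot.move_gripper(68)
bot.servo_line(p+[13.],q,speed=60)
bot.servo_line(p+[-12.],speed=50,until_force=4)
r=bot.servo_line(p+[-40.],speed=15,until_force=4)
s=bot.read_state(); z=s["ee_pos"][2]; print(r,s["ee_pos"],s["ft_force"],s["grip_width"],s["clock"])
```

```text
True [ 556.61563704 -282.50526723  -24.65856881] [-1.50092376  0.68831469  6.42160472] 67.7848460602286 7.45
```

Run:
```python
from h import *
import pickle
p=[556.6,-282.5]
bot.servo_line(p+[-21.3],speed=30)
bot.move_gripper(50,grip_force=20)
s=bot.read_state(); print(s["grip_width"],s["grip_force"],s["ft_force"])
if s["grip_width"]>52:
    y=np.radians(-13.06); H=np.array([613.95,-236.6]); q=down(y)
    g=lambda dx,dy:[float(v) for v in H+rot(y)@[dx,dy]]+[-21.3]
    bot.servo_line(g(-12,-8),q,speed=60)
    bot.servo_line(g(-3,-3),speed=40,until_force=5)
    r1=bot.servo_line(g(5,-3),speed=12,until_force=5); s=bot.read_state()
    a=(np.array(s["ee_pos"][:2])-H)@rot(y); print(r1,a,s["ft_force"])
    r2=bot.servo_line(g(a[0]-.3,5),speed=12,until_force=5); s=bot.read_state()
    b=(np.array(s["ee_pos"][:2])-H)@rot(y); print(r2,b,s["ft_force"])
    bot.move_gripper(64)
    c=shot("wrist"); pickle.dump(c,open("w3.pkl","wb")); cv2.imwrite("pics/w3.png",cv2.resize(c["image"],(800,600),interpolation=cv2.INTER_CUBIC)); print(bot.read_state()["clock"],bot.read_state()["ee_pos"])
```

```text
53.062235952335676 23.5279452893883 [-0.07117471  0.78996638  3.65974386]
True [-9.32343974 -6.42924482] [-0.48201106  0.32741699  5.77146777]
True [-9.31103594  0.3689602 ] [-2.01942169 -0.81613218  4.82599794]
10.6333 [ 604.76865532 -234.38397089  -21.39471532]
```

View pics/w3.png

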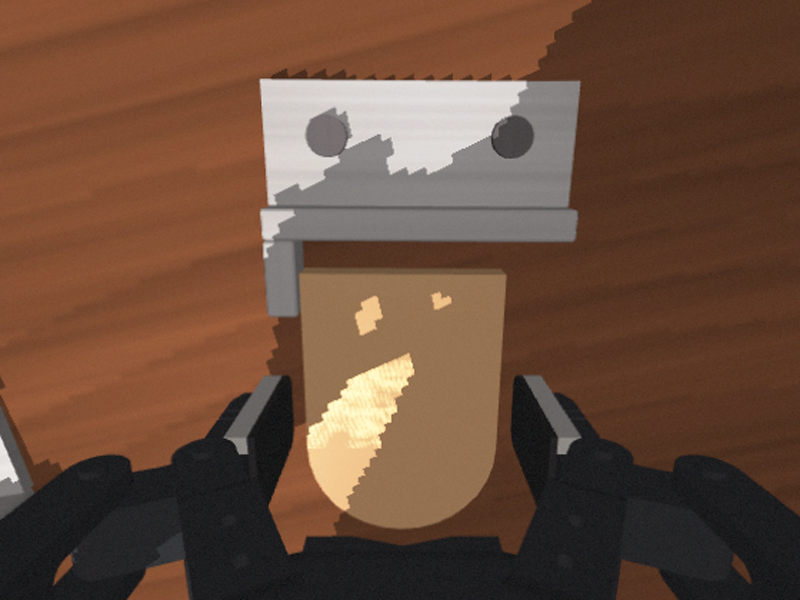

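```bash
cat >> h.py <<'E'
Y=np.radians(-13.06); H=np.array([613.95,-236.6])
def g(dx,dy,z): return [float(v) for v in H+rot(Y)@[dx,dy]]+[float(z)]
def loc():
    s=bot.read_state(); return ((np.array(s["ee_pos"][:2])-H)@rot(Y)).round(2),round(s["ee_pos"][2],2),np.array(s["ft_force"]).round(1),s["clock"]
E
python3 - <<'E'
from h import *
import pickle
bot.servo_line(g(-9.3,0.4,10),speed=80)
bot.servo_line(g(-68,0,10),speed=120); bot.move_gripper(0)
bot.servo_line(g(-68,0,-6),speed=60)
r=bot.servo_line(g(-68,0,-22),speed=15,until_force=5); print("touch",r,loc()); z=loc()[1]+2.5
bot.servo_line(g(-68,0,z),speed=30); bot.dwell(.1)
r=bot.servo_line(g(-40,0,z),speed=15,until_force=6); print("x push",r,loc())
bot.servo_line(g(-68,0,z),speed=80); bot.servo_line(g(-68,0,20),speed=100)
bot.move_gripper(66); bot.servo_line(g(0,1,20),speed=120)
bot.servo_line(g(0,1,-10),speed=100); bot.servo_line(g(0,1,-20.5),speed=40,until_force=6); bot.dwell(.1); print(loc())
r=bot.servo_line(g(0,14,-20.5),speed=15,until_force=6); print("y push",r,loc())
bot.servo_line(g(0,1,-20.5),speed=50)
c=shot("wrist"); pickle.dump(c,open("w4.pkl","wb")); cv2.imwrite("pics/w4.png",cv2.resize(c["image"],(800,600),interpolation=cv2.INTER_CUBIC)); print(loc())
E
```

```text
touch True (array([-68.03,   0.  ]), np.float64(-17.52), array([-2.3,  0.7,  6.8]), 13.6167)
x push True (array([-49.16,   0.11]), np.float64(-15.64), array([-1.2,  0.8,  0.8]), 15.2)
(array([0.14, 0.99]), np.float64(-20.32), array([ 0.4, -0.3,  0.1]), 18.4)
y push True (array([-0.38,  6.54]), np.float64(-20.71), array([-1. , -2.1,  2.2]), 18.9167)
(array([-0.07,  0.93]), np.float64(-20.63), array([-0.2, -0.9,  0.9]), 19.2333)
```

View pics/w4.png

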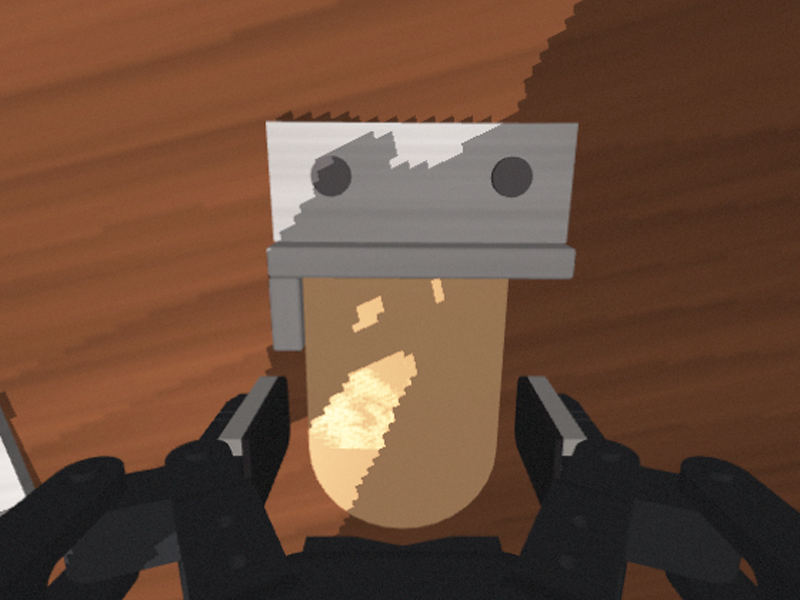

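Run:
```python
from h import *
import pickle
c=pickle.load(open("w4.pkl","rb"))
W=onplane(c,unz([(269,278),(575,278),(303,349)],1/.7),12)[:,:2]; B=onplane(c,unz([(403,528),(309,420),(498,430)],1/.7),8)[:,:2]
for n,A in (("wall",W),("piece",B)): print(n,((A-H)@rot(Y)).round(1).tolist())
im=c["image"]; a=cv2.resize(im[180:260,195:375],None,fx=4.4,fy=4.4,interpolation=cv2.INTER_CUBIC); cv2.imwrite("pics/w4c.png",a)
```

```text
wall [[38.9, 34.6], [38.8, -42.9], [19.7, 27.1]]
piece [[-39.3, 0.7], [-3.2, 27.3], [-6.4, -26.4]]
```

View pics/w4c.png

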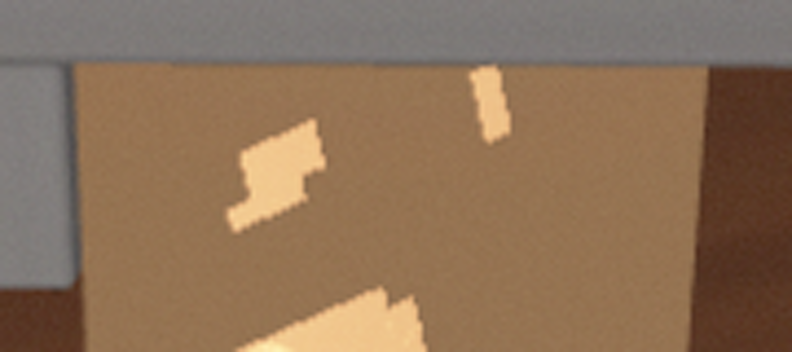

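Run:
```python
from h import *
bot.dwell(.2)
bot.servo_line(g(0,1,40),speed=100); bot.servo_line(g(0,1,200),speed=300)
c=look([557,151,150],250,0.0,"w5")
C=cloud(c); m=((abs(C[...,2]-150)<5)&(abs(C[...,0]-557)<60)&(abs(C[...,1]-151)<45)).astype(np.uint8)
print(m.sum(),np.median(C[m>0],0))
cn=max(cv2.findContours(m,0,cv2.CHAIN_APPROX_NONE)[0],key=cv2.contourArea).reshape(-1,2)
P=onplane(c,cn,float(np.median(C[m>0][:,2])))[:,:2]
print(P.min(0),P.max(0),cv2.minAreaRect(P.astype(np.float32)))
a=cv2.resize(c["image"],(1120,840),interpolation=cv2.INTER_CUBIC); cu,cv_=(proj(c,[[557,151,150]])[0]*2).astype(int); print(cu,cv_)
x0,y0=max(cu-200,0)//2,max(cv_-200,0)//2; print("off",x0,y0)
cv2.imwrite("pics/w5c.png",cv2.resize(c["image"][y0:y0+150,x0:x0+200],(800,600),interpolation=cv2.INTER_CUBIC))
```

```text
tcp [560. 151. 240.] axis [-0.28 -0.   -1.  ] off [ 67.   0. 160.]
22.4333
7270 [564.6873912  157.62145573 149.62713895]
[520.55271229 130.71129809] [599.03741914 184.92314293] ((559.726806640625, 157.77569580078125), (78.3792953491211, 53.5605583190918), 1.1017061471939087)
560 429
off 180 114
```

View pics/w5c.png

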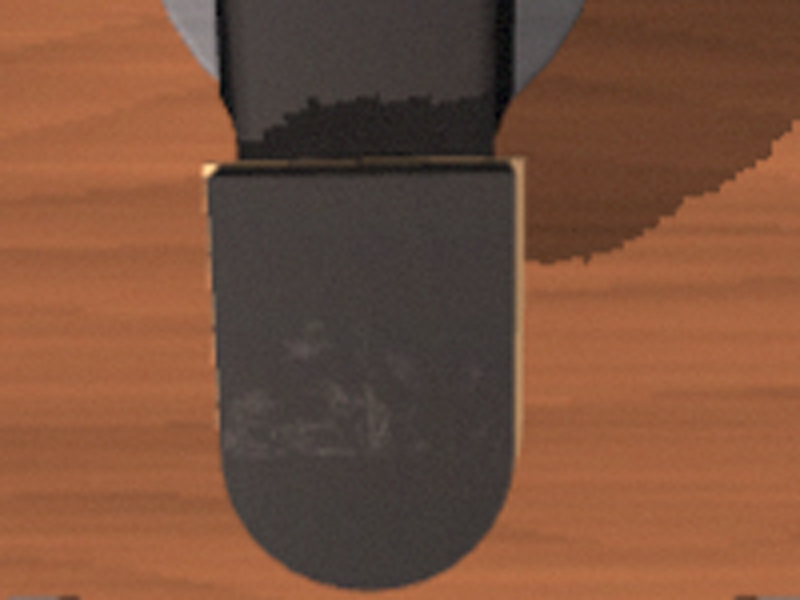

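Run:
```python
from h import *
import pickle
c=pickle.load(open("w5.pkl","rb"))
for z in (149.6,):
    W=onplane(c,unz([(212,178),(515,175),(371,590),(216,420),(517,420)],4,(180,114)),z)[:,:2]
    t,y,e=fit([(39,27),(39,-27),(-39,0)],W[:3]); print(t,np.degrees(y),e.round(2), ((W-t)@rot(y)).round(1).tolist())
```

```text
[559.02758727 157.41465584] 0.5208846734945208 [0.74 0.74 0.41] [[38.8, 26.3], [38.8, -26.3], [-38.6, -0.0], [-5.0, 27.6], [-5.5, -27.1]]
```

```bash
cat > dfit.py <<'E'
from h import *
from scipy.optimize import least_squares
def sd(p):  # signed distance to D outline (approx. inside/near)
    x,y=p.T; return np.where(x<-12,np.hypot(x+12,y)-27,np.maximum(x-39,abs(y)-27))
def dfit(c,zc,tol,x0,guess):
    C=cloud(c); m=((abs(C[...,2]-zc)<tol)&(np.hypot(C[...,0]-x0[0],C[...,1]-x0[1])<60)).astype(np.uint8)
    cn=max(cv2.findContours(m,0,cv2.CHAIN_APPROX_NONE)[0],key=cv2.contourArea).reshape(-1,2)
    P=onplane(c,cn,zc)[:,:2]
    r=least_squares(lambda v: sd((P-v[:2])@rot(v[2]))+v[3],[*guess,0.3],loss="soft_l1",f_scale=.5)
    return r.x[:2],np.degrees(r.x[2]),r.x[3],np.sqrt(np.mean(r.fun**2))
E
python3 - <<'E'
from dfit import *
import pickle
c=pickle.load(open("w5.pkl","rb"))
for tol in (2,3,5): print(dfit(c,149.6,tol,(559,157.5),(559,157.5,.01)))
E
```

```text
(array([559.62084472, 157.60875978]), np.float64(0.8875779703190236), np.float64(0.39491850162976916), np.float64(0.20835181707281367))
(array([559.70249604, 157.61479457]), np.float64(0.8801578697148634), np.float64(0.36485001135754447), np.float64(0.21570235434800622))
(array([559.810952  , 157.60924877]), np.float64(0.964552361297367), np.float64(0.3260513188578961), np.float64(0.22104956413042456))
```

Run:
```python
from dfit import *
import pickle
q=down(Y)
bot.move_to(g(0,0.2,200),q); bot.servo_line(g(0,0.2,10),speed=300); bot.servo_line(g(0,0.2,-20.5),speed=50); bot.dwell(.1)
print(loc()); c=shot("wrist"); pickle.dump(c,open("w6.pkl","wb"))
f=lambda c,z: (lambda t,y,o,e:(((t-c0)@rot(yy)).round(2),(y-np.degrees(yy)).round(2),round(o,2),round(e,2)))(*dfit(c,z,2.5,c0,(*c0,yy)))
def held(c,z):
    T=c["T"]@np.linalg.inv(np.array(c["mount"])); c0=T[:2,3]; yy=np.arctan2(T[1,0],T[0,0])
    t,y,o,e=dfit(c,z,2.5,c0,(*c0,yy)); return ((t-c0)@rot(yy)).round(2),round(y-np.degrees(yy),2),round(o,2),round(e,2)
print("before",held(c,8))
bot.move_gripper(48,grip_force=40); s=bot.read_state(); print(s["grip_width"],s["grip_force"],loc())
bot.servo_line(g(0,0.2,0),speed=40); bot.servo_line(g(0,0.2,220),speed=250); bot.dwell(.1)
s=bot.read_state(); print(s["grip_width"],s["grip_force"],loc())
c=shot("wrist"); pickle.dump(c,open("w7.pkl","wb"))
z=s["ee_pos"][2]+20.5+8
C=cloud(c); print(z,C[300:340:10,280,2].round(1))
print("held",held(c,z))
```

```text
(array([0.24, 0.15]), np.float64(-20.09), array([-0.7, -0.6,  0.4]), 25.5333)
before (array([-0.67,  0.48]), np.float64(-0.44), np.float64(0.33), np.float64(0.29))
52.453325774497166 42.38166835159063 (array([0.28, 0.11]), np.float64(-19.95), array([-1.8, -0.1,  5.4]), 25.85)
53.03557399425902 41.88752934336662 (array([-0.47,  0.26]), np.float64(218.2), array([-0.7,  0.3,  0.2]), 27.65)
246.69549591705177 [245.8 246.  246.1 246.7]
held (array([0.29, 0.07]), np.float64(-0.53), np.float64(0.28), np.float64(1.32))
```

```bash
cat >> dfit.py <<'E'
def held(c,z,tol=2.5):
    T=c["T"]@np.linalg.inv(np.array(c["mount"])); c0=T[:2,3]; yy=np.arctan2(T[1,0],T[0,0])
    C=cloud(c); m=((abs(C[...,2]-z)<tol)&(np.hypot(C[...,0]-c0[0],C[...,1]-c0[1])<60)).astype(np.uint8)
    cn=max(cv2.findContours(m,0,cv2.CHAIN_APPROX_NONE)[0],key=cv2.contourArea).reshape(-1,2)
    P=(onplane(c,cn,z)[:,:2]-c0)@rot(yy); P=P[(P[:,0]>14)|(P[:,0]<-16)]
    r=least_squares(lambda v: sd((P-v[:2])@rot(v[2]))+v[3],[0,0,0,.3],loss="soft_l1",f_scale=.3)
    med=np.median(C[m>0][:,2])
    return r.x[:2].round(2),np.degrees(r.x[2]).round(2),r.x[3].round(2),np.sqrt(np.mean(r.fun**2)).round(2),len(P),P.min(0).round(1),P.max(0).round(1),med
E
python3 - <<'E'
from dfit import *
import pickle
s=bot.read_state(); print(s["ee_pos"],s["clock"],s["grip_width"])
c=shot("wrist"); pickle.dump(c,open("w8.pkl","wb"))
z=s["ee_pos"][2]+28.3
for n in ("w6","w8"):
    c=pickle.load(open(n+".pkl","rb")); zz=8 if n=="w6" else z
    for tol in (2.5,4): print(n,held(c,zz,tol))
E
```

```text
[ 613.64938435 -236.25273796  218.45505262] 27.7 52.620719989084655
w6 (array([-0.68,  0.57]), np.float64(-0.48), np.float64(0.35), np.float64(0.31), 433, array([-38.9, -27.6]), array([38.6, 27.9]), np.float64(7.75272206285571))
w6 (array([4.05, 2.23]), np.float64(-0.29), np.float64(-4.03), np.float64(4.36), 614, array([-38.9, -43.7]), array([47.6, 35.9]), np.float64(7.875812242545578))
w8 (array([0.2 , 0.09]), np.float64(-0.59), np.float64(0.28), np.float64(0.17), 418, array([-38.8, -27. ]), array([39.5, 26.8]), np.float64(246.0527199988269))
w8 (array([0.39, 0.1 ]), np.float64(-0.62), np.float64(0.18), np.float64(0.2), 416, array([-38.8, -27. ]), array([39.5, 26.8]), np.float64(246.05315234038224))
```

Run:
```python
from dfit import *
import pickle
ty=np.radians(0.88+.59); q=down(ty); xy=np.array([559.6,157.6])-rot(ty)@[0.2,0.09]
P=lambda z,d=(0,0):[float(xy[0]+d[0]),float(xy[1]+d[1]),float(z)]
bot.move_to(P(200),q); bot.servo_line(P(145),speed=80); bot.dwell(.4)
s=bot.read_state(); d=xy-s["ee_pos"][:2]; a=q2R(s["tool_rot"]).as_matrix(); print("err",d,np.degrees(np.arctan2(a[1,0],a[0,0]))-1.47,a[:,2].round(4),s["grip_width"],s["clock"])
c=shot("wrist"); pickle.dump(c,open("w9.pkl","wb")); print(held(c,s["ee_pos"][2]+27.6))
r=bot.servo_line(P(136,d),speed=30); bot.dwell(.2); print(xy-bot.read_state()["ee_pos"][:2])
r=bot.servo_line(P(126,d),speed=10,until_force=4); s=bot.read_state(); print(r,s["ee_pos"],xy-s["ee_pos"][:2],s["ft_force"],s["clock"])
```

```text
err [-0.03120348 -0.0110847 ] -0.0026107943343720574 [ 2.e-04  1.e-04 -1.e+00] 52.75392791151188 30.4583
(array([-0.04,  0.39]), np.float64(-0.56), np.float64(0.06), np.float64(0.19), 416, array([-39.3, -26.9]), array([39.4, 27.3]), np.float64(172.78130183640786))
[-0.05623264 -0.01195604]
True [559.35484856 157.50367489 130.04727933] [0.04752608 0.00122403] [-0.80079549  0.183594    6.0243533 ] 31.8083
```

Run:
```python
from dfit import *
import pickle
bot.move_gripper(58); bot.move_gripper(70); bot.dwell(.2)
p=bot.read_state()["ee_pos"]
bot.servo_line([float(p[0]),float(p[1]),150.],speed=60); bot.servo_line([float(p[0]),float(p[1]),240.],speed=150)
c=look([559.6,157.6,157.6],250,0.0,"w10")
for tol in (2,3): print(dfit(c,157.6,tol,(559.6,157.6),(559.6,157.6,.015)))
C=cloud(c); m=(abs(C[...,2]-157.6)<4)&(np.hypot(C[...,0]-560,C[...,1]-157.6)<60); A=C[m]
k=np.linalg.lstsq(np.c_[A[:,:2]-[559.6,157.6],np.ones(len(A))],A[:,2],rcond=None)[0]; print("plane",k.round(4),bot.read_state()["clock"])
cv2.imwrite("pics/fin.png",cv2.resize(c["image"][110:260,180:380],(800,600),interpolation=cv2.INTER_CUBIC))
```

```text
tcp [562. 157. 248.] axis [-0.28 -0.   -1.  ] off [ 67.   1. 160.]
34.1083
(array([559.21866757, 157.66307684]), np.float64(1.0044538974112802), np.float64(0.3478112378025458), np.float64(0.21779684726751866))
(array([559.29461114, 157.6586831 ]), np.float64(1.04366774746217), np.float64(0.31852148198715985), np.float64(0.21279258964676398))
plane [-1.300000e-03 -4.000000e-04  1.576336e+02] 34.1083
```

View pics/fin.png

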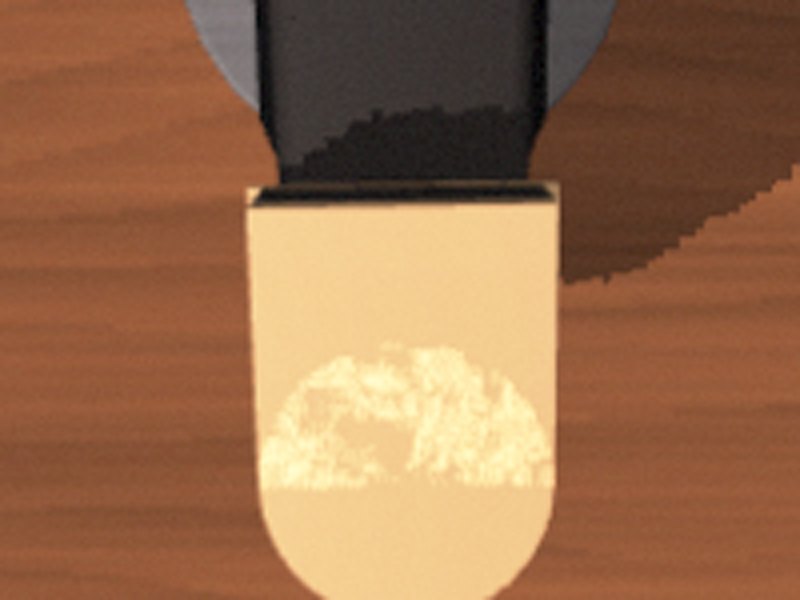

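The piece lies flat on the heel. It is within 0.4 mm and 0.15° of the heel outline I measured, and the gripper is clear.

```bash
python3 -c "
from rig import bot
print(bot.finish_job())"
```

```text
the job is handed in; nothing more can be done
None
```

The middle-sized heel piece was slid home into the middle-sized stop and released, then picked up and laid flat on the shoe heel within about 0.4 mm of its outline; the job was handed in shortly after 34 s on the robot clock, with no verdict returned.

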